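# Press a filter cartridge's plug home with the bench bar clamp

## Robot

A 6-joint arm with a two-finger parallel gripper is mounted at the origin on a cart in front of the work surface, level with it; the furniture and walls round the work are solid. World frame = base frame: x ahead of the robot, y to its left, z up, the work surface at z = 0. Lengths are in m, angles in rad, forces in N, time in s.
With the tool pointing down it reaches from about 0.3 to 0.775 m from the base axis. Payload 14.6 kg.
Tool frame: the origin (TCP) lies at the very end of the fingers, on their centre line; the grasp point (between the pads) lies 19 mm behind it; z points along the fingers, y is the line along which they close (so a half turn about z gives the same grasp; the last joint's range is limited). The gripper opens to 94 mm and grips with 3 to 60 N. Pads are 16 mm wide; open, the fingers measure 119 mm over their backs; the gripper's body (75 mm by 177 mm) begins 78 mm behind the grasp point.
Start: joints at [-1.372, 0.3, 1.521, -0, 1.321, -0.067], TCP at [0.144, -0.531, 0.205] pointing down, gripper open.
Joint ranges: [-3.03, 3.03], [-0.79, 2.21], [0.23, 2.52], [-1.04, 4.18], [0, 3.07], [-2.55, 2.55]. Speed limits (rad/s): [2.22, 2.22, 2.57, 3.14, 3.14, 3.14].

## Interface

Orientations are given as [roll, pitch, yaw] about the fixed x, y, z axes, in that order (R = Rz(yaw) Ry(pitch) Rx(roll)).
In Python, from station import ctrl gives the robot as it stands.
- The arm moves only by the shell command python3 -m pendant 'ROWS' [OPENING] [FORCE]. ROWS is JSON, a list of rows, each a list of 2 entries, a list of its own where there are three numbers: the shift along the world's x, y, z in cm, then the turn about the world's z in rad. A call has 1 to 20 rows; each row shifts and turns the commanded pose from where the row before left it; what a row does not reach is not made up. A row lasts 1/12 s, in which the tool goes at most 41.7 mm and 7.16 degrees, less where a joint would pass 70% of its speed; a pose out of reach is approached as far as the arm can. A call is refused whole if a number of a shift passes 4.17 or a number of a turn 0.125, either way. A call with a gripper value outside its range is refused whole. OPENING is the opening, from 0 (shut) to 1 (fully open), set as the call begins (- or left out, the last holds). The fingers move at their own pace and stop on an object; FORCE is the grip in N (left out, the last holds). Time passes only in rows, so rows that do not move let the fingers close. It gives the time, the measured TCP pose, the force, the opening and the grip force at its end, in the units of the state.
- ctrl.get_obs(): the state, without advancing time (a new reading comes with each control period).
- ctrl.camera(name): name is "scene" or "side" or "wrist"; returns a dict with "color" (400x640x3 uint8, red, green, blue), "intrinsics" (3x3 intrinsics, pixels), "camera_from_world" (4x4, takes a point from world to camera coordinates). Camera axes: x right, y down, z forward; pixel columns grow to the right and rows downward; lengths in m; the calibration is good to about 2 mm. A picture is of the moment at which its call begins. There is no depth.
- ctrl.hand_in(): hands the job in; it is judged then, once.
The state is a dict: "time_s": time; "qpos": joint angles; "joint_vel": joint speeds; "tau": joint torques, N m; "ee_pos": TCP position; "eef_rot": TCP orientation; "force": force on the tool from outside, world axes, zero at the start; "moment": the same for the moment, N m; "grip_width": finger opening in m; "grip_force": force on a finger pad.
Only numpy, scipy, OpenCV 4.12 (cv2) and the standard library are available. Lean on these libraries where they do the work, as an engineer would, in place of code of your own. Each camera call takes 0.05 s, during which the arm holds its last target. There are 200 camera calls.

## Task

The filter cartridge in the bench clamp has its green end plug standing proud: squeeze the sprung orange trigger again and again until the jaw has walked onto the plug and pressed it fully home, feeling for the firm stop, because more than 20 N from the jaw cracks the cartridge. Then push the red release tab down until the jaw has sprung all the way back, and let go, leaving the cartridge in its cradle. Never push the jaw, plug or cartridge by hand, and leave the bottle and beaker behind the clamp alone.

Things in the scene. Friction and masses are not known exactly. Their poses are not given: they have to be found in the camera images.
- clamp: Bench bar clamp screwed to the worktop: grey base 360 x 92 x 14 mm, blue housing (x -0.215 to -0.055, 52 mm wide, top 88 mm up), black palm grip, orange trigger, red release tab, aluminium cradle, blue anvil. Origin on the worktop on its centre line; x runs along the bar in the pressing direction, from trigger to cradle; z up. Grip and trigger, 152 mm high, are its highest parts.
- grip_centre (a point): Centre of the fixed black palm grip, 125 mm above the worktop: an upright bar 16 mm thick along clamp x, 26 mm wide, top 152 mm up. It stands on the trigger's +x side and does not move. From the trigger's back face to the grip's front face it is 52 mm with the trigger out, 34 mm with it fully squeezed.
- trigger_centre (a point): Centre of the orange trigger, 125 mm above the worktop: an upright paddle 12 mm thick along clamp x, 26 mm wide, top 152 mm up, 38 mm behind (-x of) the grip centre when out. It slides in clamp +x towards the palm grip; only the trigger moves. Free space of 55 mm behind it up to the release tab.
- trigger (a joint): Trigger travel in m: 0 out, 0.018 fully squeezed (stop); sprung. It takes 2.5 to 4.5 N, plus 3 to 5 N while driving the bar, plus one for one the jaw's pressing force. The first mm of a squeeze may be idle until its pawl meets a tooth (5 mm pitch); then the bar moves with it. A full squeeze gains 15 mm; let right out, the bar falls back to the last tooth passed (up to 5 mm) and stays.
- bar (a joint): Travel of the toothed bar and its jaw towards the cartridge in m: 0 fully back; starts part-way. A ratchet holds it where it was walked to; with the release tab down a 3 N spring draws it all the way back (it comes to rest between 0 and 0.002).
- jaw: Moving jaw on the bar's end: steel disc with black rubber face, 34 mm in diameter, axis 62 mm above the worktop, carried by a stiff buffer spring of 6 N/mm. It meets the plug first and the cartridge's white flange when the plug is flush.
- jaw_face (a point): Centre of the jaw's rubber face.
- cartridge: Filter cartridge: clear round body 38 mm in diameter between two white square flanges 44 x 44 x 6 mm; 64 mm long, 180 to 350 g, lying loose in the cradle with up to 3 mm of play towards the anvil. Origin at the centre of its underside, 40 mm above the worktop; x axis as the clamp's. The plug is in its -x end.
- cartridge_centre (a point): Centre of the cartridge, half-way up and half-way along.
- cradle_centre (a point): Fixed point where the cartridge's centre lies when it is in the middle of the cradle, 62 mm above the worktop.
- plug_face (a point): Centre of the outer face of the green plug, a disc 27 mm in diameter, 62 mm above the worktop.
- plug (a joint): How far the plug has been pressed in, in m: 0 stands 12 mm proud, 0.012 fully home (firm stop, flush with the white flange). It is a friction fit: about 6 N moves it and it stays where it is left.
- tab_top (a point): Centre of the top of the red release tab, a plate 28 x 32 mm on a stem, 120 mm above the worktop, 69 mm behind the trigger's back face (clamp -x side). It is pushed straight down.
- release_tab (a joint): How far the release tab is pushed down in m: 0 up, 0.007 fully down (stop). It lets go of the bar at 0.0035 to 0.005; this takes about 6 N, and 7 to 8 N all the way. A spring raises it.
- reagent_bottle: White capped bottle, 63 mm in diameter, 132 mm high, standing behind the clamp as seen from the robot; a bystander. Origin at the centre of its foot.
- beaker: Clear beaker, 54 mm in diameter, 70 mm high, standing behind the clamp as seen from the robot; a bystander. Origin at the centre of its foot.
Mind the look-alikes: they are no part of the job. Leave any pink or purple look-alike of the cartridge alone.

How it is judged:
By the outcome, as a careful person would: the job done as asked, in the order asked, and still so for the second after the job is handed in, with the robot touching nothing.
It also fails if it takes over 51 s, if anything falls off the work surface, if the arm or the gripper's body presses on something with over 40 N, if the wrist force passes 120 N, or if a joint passes its speed limit or range.

## Working session

There is one attempt and no reset: what is moved stays moved. The work goes in short steps, Python scripts to look and compute and a shell command to move; the robot and the scene stay as the last step left them, time stands still between calls to the robot, and variables do not carry over. Pictures are saved under pics/ and viewed, at most 10 in all, crops included, and the job is handed in when it is done.

```bash
mkdir -p pics; ls
cat > h.py <<'E'
import numpy as np,cv2
from station import ctrl
def cam(n):
    c=ctrl.camera(n); return c["color"],np.array(c["intrinsics"]),np.array(c["camera_from_world"])
def ray(px,K,T):
    d=np.linalg.inv(K)@np.array([px[0],px[1],1.]); R=T[:3,:3]; return -R.T@T[:3,3], R.T@d
def onz(px,K,T,z):
    o,d=ray(px,K,T); return o+d*(z-o[2])/d[2]
def proj(p,K,T):
    q=K@(T[:3,:3]@np.array(p)+T[:3,3]); return q[:2]/q[2]
E
python3 - <<'E'
from h import *
for n in ["scene","side"]:
    im,K,T=cam(n); cv2.imwrite(f"pics/{n}0.png",im[:,:,::-1]); np.savez(f"pics/{n}0.npz",im=im,K=K,T=T); print(n,-T[:3,:3].T@T[:3,3],T[2,:3])
o=ctrl.get_obs(); print({k:np.round(v,3) for k,v in o.items()})
E
```

```text
pics
scene [0.05684008 1.08139054 0.69006388] [ 0.39703834 -0.79383663 -0.4606343 ]
side [ 0.23076083 -0.63505128  0.45634841] [ 0.37818175  0.82076662 -0.42815969]
{'time_s': np.float64(0.1), 'qpos': array([-1.372,  0.3  ,  1.522,  0.   ,  1.321, -0.067]), 'joint_vel': array([ 0.001,  0.001, -0.001, -0.001, -0.001,  0.001]), 'tau': array([-0.0000e+00, -5.3264e+01, -3.5328e+01,  7.1000e-02,  2.3000e-02,
       -0.0000e+00]), 'ee_pos': array([ 0.144, -0.53 ,  0.205]), 'eef_rot': array([-3.141, -0.   ,  0.266]), 'force': array([0.578, 0.   , 0.776]), 'moment': array([ 0.018,  0.037, -0.031]), 'grip_force': np.float64(0.0), 'grip_width': np.float64(0.094)}
```

View pics/scene0.png

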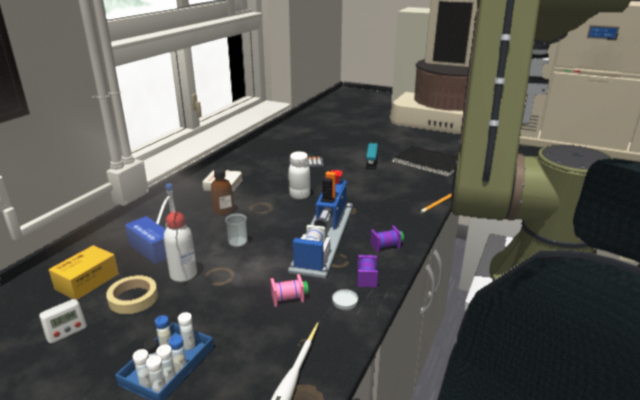

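View pics/side0.png

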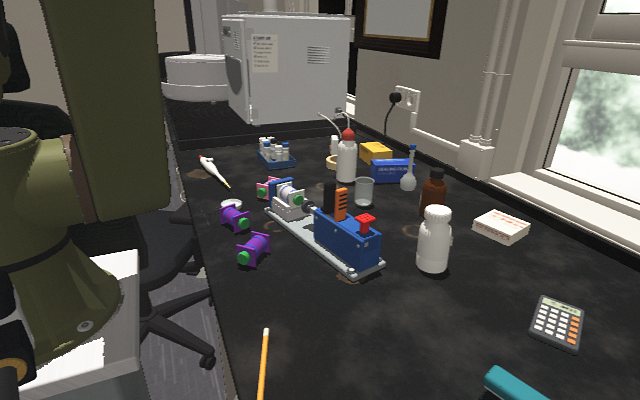

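The side view shows the clamp: red tab at about (365,220), orange trigger at (341,203), black grip at (329,200), cradle at (288,200). In the scene view the trigger is at about (330,180). I'll measure from both.

Run:
```python
from h import *
def blobs(im,lo,hi,roi):
    h=cv2.cvtColor(im,cv2.COLOR_RGB2HSV); m=cv2.inRange(h,lo,hi); z=np.zeros_like(m); x0,y0,x1,y1=roi; z[y0:y1,x0:x1]=m[y0:y1,x0:x1]
    n,l,s,c=cv2.connectedComponentsWithStats(z); return [(s[i],c[i].round(1)) for i in range(1,n) if s[i][4]>8]
for n,roi in [("side",(260,170,400,290)),("scene",(280,160,370,280))]:
    d=np.load(f"pics/{n}0.npz"); im,K,T=d["im"],d["K"],d["T"]
    for nm,lo,hi in [("orange",(7,150,100),(16,255,255)),("red",(0,170,90),(5,255,255)),("green",(45,100,50),(80,255,255)),("blue",(105,120,40),(122,255,255))]:
        for s,c in blobs(im,lo,hi,roi): print(n,nm,s,c)
    x0,y0,x1,y1=roi
    cv2.imwrite(f"pics/{n}0c.png",cv2.resize(im[y0:y1,x0:x1,::-1],None,fx=5 if n=="side" else 5,fy=5,interpolation=cv2.INTER_CUBIC)[:600])
```

```text
side orange [335 187  12  35 297] [339.7 204.1]
side red [355 213  21  20 216] [364.8 221. ]
side green [260 188   7   9  49] [262.3 192. ]
side green [293 195  10  10  79] [297.9 199.5]
side blue [372 170  28  13 287] [386.3 176.1]
side blue [268 177  26  30 178] [275.7 186.9]
side blue [ 314  208   68   64 2433] [348.  240.1]
side blue [330 213   4   5  13] [332.  214.8]
side blue [260 238   6  12  16] [263.4 242.9]
scene orange [325 171  11  27 129] [331.3 179.7]
scene red [332 170  11  13  57] [337.3 173.9]
scene blue [315 180  32  48 556] [333.4 202.1]
scene blue [292 237  31  33 814] [307.5 253.4]
```

View pics/side0c.png

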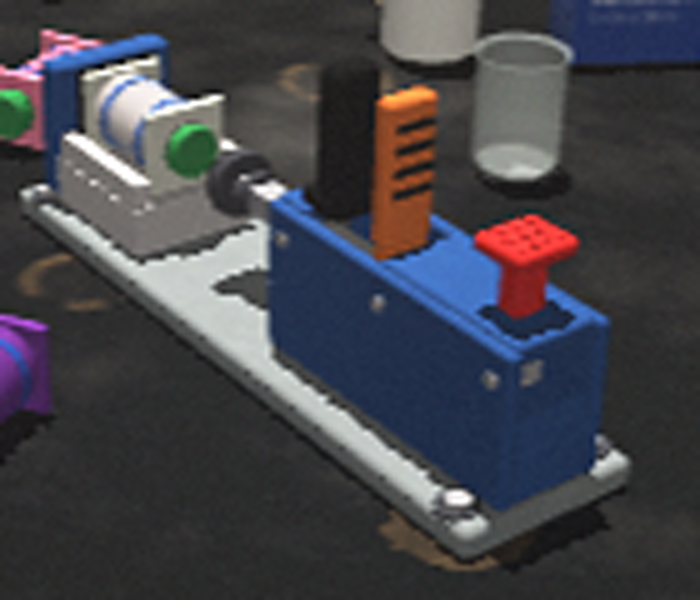

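The crop shows the tab's top plate centre near (365.4,217.6), the trigger top near (341.4,189.2) and the grip top near (329.8,183.2). The jaw is still a little short of the green plug.

Run:
```python
from h import *
d=np.load("pics/side0.npz"); K,T=d["K"],d["T"]
f=lambda u,v,z: onz((260+u/5,170+v/5),K,T,z).round(4)
P=dict(tab=f(527,240,.12),trig=f(407,96,.152),grip=f(349,66,.152),baseL=f(22,192,.012),baseN=f(465,548,.012),baseR=f(628,462,.012),hN=f(518,358,.088),hR=f(606,322,.088),hL=f(272,205,.088))
for k,v in P.items(): print(k,v)
for a,b in [("tab","trig"),("trig","grip"),("tab","grip"),("baseN","baseL"),("baseN","baseR"),("hN","hL"),("hN","hR")]:
    q=P[b]-P[a]; print(a,b,np.linalg.norm(q[:2]).round(4),np.degrees(np.arctan2(q[1],q[0])).round(1))
```

```text
tab [ 0.5666 -0.0981  0.12  ]
trig [ 0.5507 -0.0242  0.152 ]
grip [0.5417 0.0123 0.152 ]
baseL [0.4533 0.2177 0.012 ]
baseN [ 0.5276 -0.1343  0.012 ]
baseR [ 0.6169 -0.1096  0.012 ]
hN [ 0.5489 -0.1269  0.088 ]
hR [ 0.5937 -0.1167  0.088 ]
hL [0.5115 0.0212 0.088 ]
tab trig 0.0756 102.1
trig grip 0.0376 103.9
tab grip 0.1132 102.7
baseN baseL 0.3598 101.9
baseN baseR 0.0927 15.5
hN hL 0.1527 104.2
hN hR 0.0459 12.8
```

Every length checks out: 75.6 mm against 75, 37.6 against 38, and 360 x 92 for the base. Clamp x points about 102.7° in the world frame. I'll shut the gripper and go to a point behind the trigger.

```bash
python3 -m pendant '[[[2.58,2.98,0],-0.003],[[2.58,2.98,0],-0.003],[[2.58,2.98,0],-0.003],[[2.58,2.98,0],-0.003],[[2.58,2.98,0],-0.003],[[2.58,2.98,0],-0.003],[[2.58,2.98,0],-0.003],[[2.58,2.98,0],-0.003],[[2.58,2.98,0],-0.003],[[2.58,2.98,0],-0.003],[[2.58,2.98,0],-0.003],[[2.58,2.98,0],-0.003],[[2.58,2.98,0],-0.003],[[2.58,2.98,0],-0.003],[[2.58,2.98,0],0],[[2.58,2.98,0],0],[[0,0,0],0],[[0,0,0],0]]' 0 30
python3 - <<'E'
from h import *
o=ctrl.get_obs(); print(o["ee_pos"].round(4),o["eef_rot"].round(3),o["grip_width"])
im,K,T=cam("side"); cv2.imwrite("pics/side1.png",cv2.resize(im[100:290,250:450,::-1],None,fx=3,fy=3,interpolation=cv2.INTER_CUBIC)); print(proj(o["ee_pos"],K,T))
E
```

```text
time_s: 1.6
ee_pos: [0.5576, -0.0525, 0.2045]
eef_rot: [-3.141, 0.001, 0.227]
force: [-0.1, -0.5, 0.8]
grip_width: 0.0004
grip_force: 0.0
[ 0.5576 -0.0525  0.2045] [-3.141e+00  1.000e-03  2.270e-01] 0.0004368928555785708
[352.52108083 169.10523883]
```

View pics/side1.png

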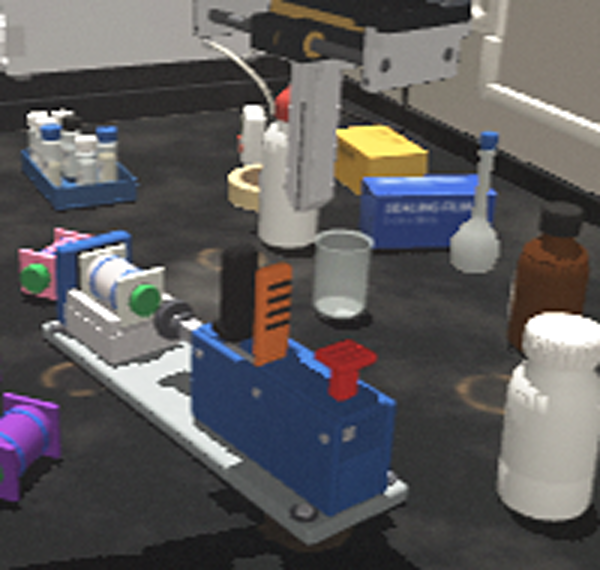

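The finger tip hangs at crop (306,206), as projected, over the gap between trigger and tab. I'll go down into the gap and approach to about 2 mm.

```bash
python3 -m pendant '[[[0,0,-2.8],-0.003],[[0,0,-2.8],-0.002],[[0,0,-2.7],0],[[-0.09,0.39,0],0],[[-0.09,0.39,0],0],[[0,0,0],0]]'
python3 -m pendant '[[[-0.022,0.098,0],0],[[-0.022,0.098,0],0]]';python3 -m pendant '[[[-0.022,0.098,0],0],[[-0.022,0.098,0],0]]';python3 -m pendant '[[[-0.022,0.098,0],0],[[-0.022,0.098,0],0]]'
```

```text
time_s: 2.15
ee_pos: [0.5557, -0.0461, 0.1243]
eef_rot: [3.141, -0.002, 0.218]
force: [0.5, -0.3, 0.8]
grip_width: 0.0003
grip_force: 0.0
time_s: 2.32
ee_pos: [0.5556, -0.0443, 0.1241]
eef_rot: [3.141, -0.002, 0.219]
force: [0.8, 0.0, 0.3]
grip_width: 0.0007
grip_force: 0.0
time_s: 2.48
ee_pos: [0.5548, -0.0421, 0.1231]
eef_rot: [3.141, -0.001, 0.219]
force: [-1.1, -0.3, 0.1]
grip_width: 0.0003
grip_force: 0.0
time_s: 2.65
ee_pos: [0.5542, -0.0401, 0.1226]
eef_rot: [3.142, -0.0, 0.219]
force: [-0.6, -0.5, -0.5]
grip_width: 0.0006
grip_force: 0.0
```

```bash
python3 - <<'E'
from h import *
d=np.load("pics/side0.npz"); K,T=d["K"],d["T"]
f=lambda u,v,z=.062: onz((260+u/5,170+v/5),K,T,z)
ax=np.array([-.22,.9755,0]); t=f(192,150)
for u in [(222,178),(232,182),(245,187)]: print(((t-f(*u))@ax).round(4), f(*u))
E
g(){ grep -E 'pos|force: \['; }
python3 -m pendant '[[[-0.022,0.098,0],0],[[-0.022,0.098,0],0]]'|g;python3 -m pendant '[[[-0.022,0.098,0],0],[[-0.022,0.098,0],0]]'|g;python3 -m pendant '[[[-0.022,0.098,0],0],[[-0.022,0.098,0],0]]'|g;python3 -m pendant '[[[-0.022,0.098,0],0],[[-0.022,0.098,0],0]]'|g;python3 -m pendant '[[[-0.022,0.098,0],0],[[-0.022,0.098,0],0]]'|g
```

```text
0.0336 [0.52003198 0.1018045  0.062     ]
0.0397 [0.5228851 0.0961551 0.062    ]
0.0474 [0.52663811 0.089072   0.062     ]
ee_pos: [0.5537, -0.0382, 0.1225]
force: [1.3, -6.3, 1.2]
ee_pos: [0.5535, -0.0371, 0.1225]
force: [1.7, -8.1, -0.6]
ee_pos: [0.553, -0.0351, 0.1225]
force: [1.1, -5.3, -0.6]
ee_pos: [0.5526, -0.0333, 0.1225]
force: [1.1, -7.0, -1.1]
ee_pos: [0.5522, -0.0314, 0.1225]
force: [2.1, -6.2, -0.3]
```

```bash
g(){ grep -E 'pos|force: \['; }
python3 -m pendant '[[[-0.022,0.098,0],0],[[-0.022,0.098,0],0],[[-0.022,0.098,0],0]]'|g;python3 -m pendant '[[[-0.022,0.098,0],0],[[-0.022,0.098,0],0],[[-0.022,0.098,0],0]]'|g;python3 -m pendant '[[[-0.022,0.098,0],0],[[-0.022,0.098,0],0]]'|g;python3 -m pendant '[[[-0.022,0.098,0],0]]'|g
python3 - <<'E'
from h import *
im,K,T=cam("side"); cv2.imwrite("pics/side2.png",cv2.resize(im[160:280,260:400,::-1],None,fx=5,fy=5,interpolation=cv2.INTER_CUBIC))
E
```

```text
ee_pos: [0.5515, -0.0284, 0.1225]
force: [1.4, -8.7, -0.6]
ee_pos: [0.5508, -0.0255, 0.1225]
force: [0.6, -6.9, -1.2]
ee_pos: [0.5504, -0.0236, 0.1225]
force: [1.6, -9.7, -1.1]
ee_pos: [0.5502, -0.0227, 0.1225]
force: [2.0, -9.9, -1.0]
```

View pics/side2.png

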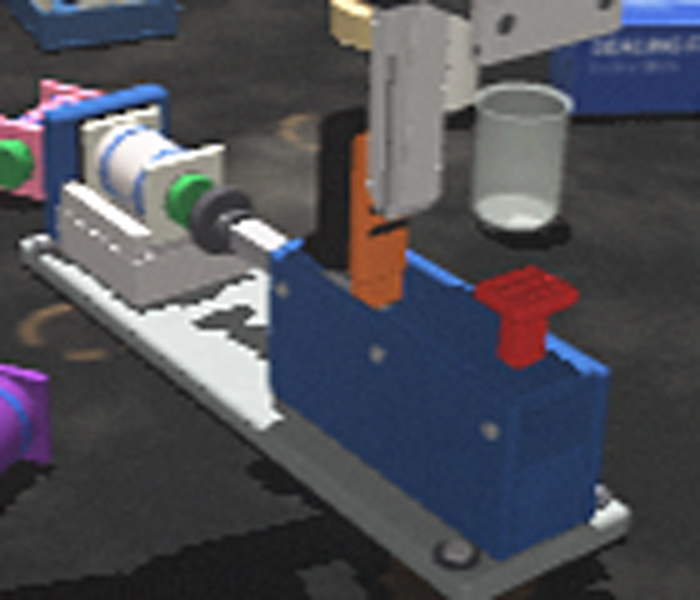

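The jaw, crop (222,215), has walked up close to the plug at (190,198). I'll finish this stroke by 1 mm, then let the trigger right out.

```bash
g(){ grep -E 'pos|force: \['; }
python3 -m pendant '[[[-0.022,0.098,0],0]]'|g
python3 -m pendant '[[[0.088,-0.39,0],0],[[0.088,-0.39,0],0],[[0.088,-0.39,0],0],[[0.088,-0.39,0],0],[[0.066,-0.294,0],0],[[0,0,0],0],[[0,0,0],0]]'|g
python3 -m pendant '[[[-0.022,0.098,0],0],[[-0.022,0.098,0],0],[[0,0,0],0]]'|g;python3 -m pendant '[[[-0.022,0.098,0],0],[[-0.022,0.098,0],0]]'|g;python3 -m pendant '[[[-0.022,0.098,0],0],[[-0.022,0.098,0],0]]'|g;python3 -m pendant '[[[-0.022,0.098,0],0]]'|g;python3 -m pendant '[[[-0.022,0.098,0],0]]'|g;python3 -m pendant '[[[-0.022,0.098,0],0]]'|g
```

```text
ee_pos: [0.55, -0.0218, 0.1225]
force: [1.2, -7.5, -1.5]
ee_pos: [0.5539, -0.0391, 0.1223]
force: [-1.1, -0.2, 0.9]
ee_pos: [0.5534, -0.037, 0.1224]
force: [0.3, -1.1, -1.9]
ee_pos: [0.5531, -0.0352, 0.1225]
force: [0.9, -5.6, -0.6]
ee_pos: [0.5527, -0.0338, 0.1225]
force: [2.2, -8.4, -1.1]
ee_pos: [0.5525, -0.0329, 0.1225]
force: [1.8, -8.5, -1.4]
ee_pos: [0.5523, -0.032, 0.1225]
force: [1.2, -8.0, -2.3]
ee_pos: [0.5521, -0.0309, 0.1225]
force: [2.2, -7.3, -1.3]
```

```bash
g(){ grep -E 'pos|force: \['; }
for i in 1; do :; done
python3 -m pendant '[[[-0.022,0.098,0],0]]'|g;python3 -m pendant '[[[-0.022,0.098,0],0]]'|g;python3 -m pendant '[[[-0.022,0.098,0],0]]'|g;python3 -m pendant '[[[-0.022,0.098,0],0]]'|g;python3 -m pendant '[[[-0.022,0.098,0],0]]'|g
```

```text
ee_pos: [0.5518, -0.0299, 0.1225]
force: [2.1, -7.1, -1.2]
ee_pos: [0.5516, -0.029, 0.1225]
force: [1.9, -8.3, -2.2]
ee_pos: [0.5514, -0.0281, 0.1225]
force: [1.9, -8.8, -1.8]
ee_pos: [0.5513, -0.0272, 0.1225]
force: [1.8, -9.8, -1.0]
ee_pos: [0.551, -0.0261, 0.1225]
force: [2.8, -7.2, -1.3]
```

```bash
g(){ grep -E 'pos|force: \['; }
python3 -m pendant '[[[-0.022,0.098,0],0]]'|g;python3 -m pendant '[[[-0.022,0.098,0],0]]'|g;python3 -m pendant '[[[-0.022,0.098,0],0]]'|g;python3 -m pendant '[[[-0.022,0.098,0],0]]'|g
python3 - <<'E'
from h import *
im,K,T=cam("side"); cv2.imwrite("pics/side3.png",cv2.resize(im[170:250,260:350,::-1],None,fx=7,fy=7,interpolation=cv2.INTER_CUBIC))
E
```

```text
ee_pos: [0.5508, -0.025, 0.1225]
force: [2.7, -7.2, -1.2]
ee_pos: [0.5506, -0.0241, 0.1225]
force: [2.5, -8.2, -1.8]
ee_pos: [0.5504, -0.0233, 0.1225]
force: [2.3, -8.6, -1.4]
ee_pos: [0.5501, -0.0223, 0.1225]
force: [3.0, -9.9, -1.8]
```

View pics/side3.png

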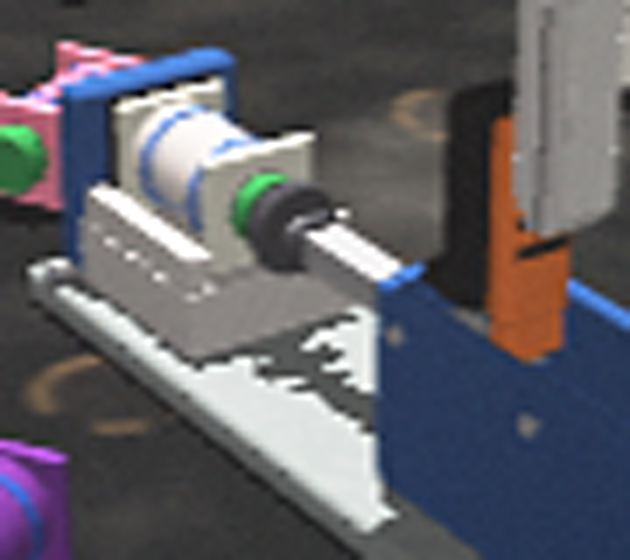

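The jaw, crop (285,225), is now at or just short of the plug at (255,205), which still stands proud. I'll let the trigger right out and start the next stroke.

```bash
g(){ grep -E 'time|pos|force: \['; }
python3 -m pendant '[[[0.088,-0.39,0],0],[[0.088,-0.39,0],0],[[0.088,-0.39,0],0],[[0.088,-0.39,0],0],[[0.066,-0.294,0],0],[[0,0,0],0],[[0,0,0],0]]'|g
python3 -m pendant '[[[-0.022,0.098,0],0],[[-0.022,0.098,0],0],[[0,0,0],0]]'|g;python3 -m pendant '[[[-0.022,0.098,0],0]]'|g;python3 -m pendant '[[[-0.022,0.098,0],0]]'|g;python3 -m pendant '[[[-0.022,0.098,0],0]]'|g;python3 -m pendant '[[[-0.022,0.098,0],0]]'|g;python3 -m pendant '[[[-0.022,0.098,0],0]]'|g
```

```text
time_s: 7.17
ee_pos: [0.5541, -0.04, 0.1224]
force: [0.4, -0.6, 0.5]
time_s: 7.42
ee_pos: [0.5537, -0.0379, 0.1225]
force: [0.4, -0.9, 0.3]
time_s: 7.5
ee_pos: [0.5535, -0.0372, 0.1225]
force: [0.8, -2.4, 0.2]
time_s: 7.58
ee_pos: [0.5533, -0.0361, 0.1225]
force: [0.7, -3.4, -0.6]
time_s: 7.67
ee_pos: [0.5531, -0.0352, 0.1225]
force: [1.2, -5.6, 0.3]
time_s: 7.75
ee_pos: [0.5529, -0.0345, 0.1225]
force: [2.1, -7.4, -0.7]
time_s: 7.83
ee_pos: [0.5527, -0.0337, 0.1225]
force: [1.9, -8.6, -0.1]
```

```bash
g(){ grep -E 'pos|force: \['; }
python3 -m pendant '[[[-0.022,0.098,0],0]]'|g;python3 -m pendant '[[[-0.022,0.098,0],0]]'|g;python3 -m pendant '[[[-0.022,0.098,0],0]]'|g;python3 -m pendant '[[[-0.022,0.098,0],0]]'|g;python3 -m pendant '[[[-0.022,0.098,0],0]]'|g
```

```text
ee_pos: [0.5526, -0.0329, 0.1225]
force: [1.9, -8.6, -0.7]
ee_pos: [0.5524, -0.0319, 0.1225]
force: [2.7, -9.2, -0.9]
ee_pos: [0.5521, -0.0309, 0.1225]
force: [1.4, -7.0, -0.6]
ee_pos: [0.5519, -0.0298, 0.1225]
force: [2.1, -6.7, -1.0]
ee_pos: [0.5517, -0.0289, 0.1225]
force: [2.0, -8.5, -1.6]
```

```bash
g(){ grep -E 'pos|force: \['; }
python3 -m pendant '[[[-0.022,0.098,0],0]]'|g;python3 -m pendant '[[[-0.022,0.098,0],0]]'|g;python3 -m pendant '[[[-0.022,0.098,0],0]]'|g;python3 -m pendant '[[[-0.022,0.098,0],0]]'|g
```

```text
ee_pos: [0.5515, -0.0281, 0.1226]
force: [2.2, -9.3, -2.0]
ee_pos: [0.5513, -0.0271, 0.1225]
force: [1.9, -8.9, -2.0]
ee_pos: [0.5511, -0.0262, 0.1225]
force: [1.8, -9.1, -1.8]
ee_pos: [0.5508, -0.0252, 0.1225]
force: [2.6, -9.5, -0.9]
```

```bash
g(){ grep -E 'pos|force: \['; }
python3 -m pendant '[[[-0.022,0.098,0],0]]'|g;python3 -m pendant '[[[-0.022,0.098,0],0]]'|g
python3 - <<'E'
from h import *
im,K,T=cam("side"); cv2.imwrite("pics/side4.png",cv2.resize(im[170:250,260:350,::-1],None,fx=7,fy=7,interpolation=cv2.INTER_CUBIC))
E
```

```text
ee_pos: [0.5507, -0.0245, 0.1226]
force: [2.7, -13.1, -1.6]
ee_pos: [0.5506, -0.0238, 0.1226]
force: [2.9, -13.7, -2.0]
```

View pics/side4.png

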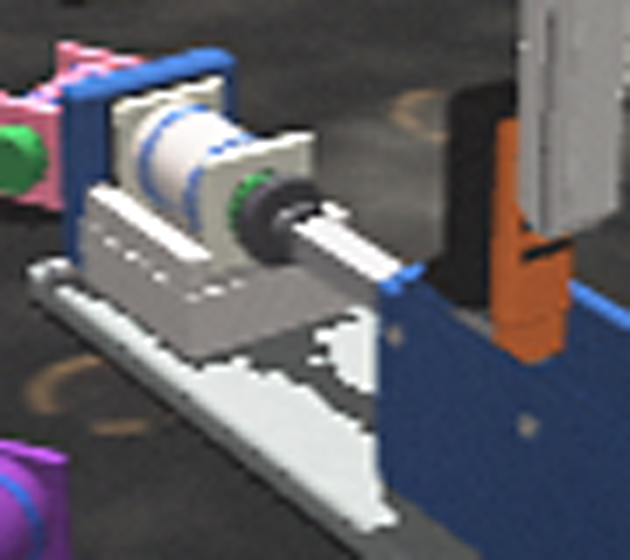

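The jaw, crop (275,215), now bears on the plug. The force has stepped up by about 6 N, which is the plug's friction. I'll finish the stroke, let out, and squeeze again gently.

```bash
g(){ grep -E 'time|pos|force: \['; }
python3 -m pendant '[[[-0.022,0.098,0],0]]'|g;python3 -m pendant '[[[-0.022,0.098,0],0]]'|g
python3 -m pendant '[[[0.088,-0.39,0],0],[[0.088,-0.39,0],0],[[0.088,-0.39,0],0],[[0.088,-0.39,0],0],[[0.066,-0.294,0],0],[[0,0,0],0],[[0,0,0],0]]'|g
python3 -m pendant '[[[-0.022,0.098,0],0],[[-0.022,0.098,0],0],[[-0.022,0.098,0],0],[[-0.022,0.098,0],0],[[0,0,0],0]]'|g;python3 -m pendant '[[[-0.022,0.098,0],0]]'|g;python3 -m pendant '[[[-0.022,0.098,0],0]]'|g;python3 -m pendant '[[[-0.022,0.098,0],0]]'|g
```

```text
time_s: 8.88
ee_pos: [0.5504, -0.0231, 0.1226]
force: [3.6, -14.9, -2.5]
time_s: 8.97
ee_pos: [0.5502, -0.0222, 0.1226]
force: [3.4, -16.2, -2.4]
time_s: 9.55
ee_pos: [0.5539, -0.0389, 0.1224]
force: [0.3, 0.3, 0.1]
time_s: 9.97
ee_pos: [0.5531, -0.0352, 0.1225]
force: [1.3, -5.3, -0.6]
time_s: 10.05
ee_pos: [0.5529, -0.0345, 0.1225]
force: [2.1, -7.3, -1.3]
time_s: 10.13
ee_pos: [0.5527, -0.0337, 0.1225]
force: [2.1, -8.2, -1.1]
time_s: 10.22
ee_pos: [0.5526, -0.0328, 0.1225]
force: [2.1, -9.6, -2.3]
```

```bash
g(){ grep -E 'pos|force: \['; }
python3 -m pendant '[[[-0.022,0.098,0],0]]'|g;python3 -m pendant '[[[-0.022,0.098,0],0]]'|g;python3 -m pendant '[[[-0.022,0.098,0],0]]'|g;python3 -m pendant '[[[-0.022,0.098,0],0]]'|g
```

```text
ee_pos: [0.5524, -0.0322, 0.1225]
force: [3.3, -13.3, -2.6]
ee_pos: [0.5523, -0.0316, 0.1225]
force: [3.9, -15.3, -2.4]
ee_pos: [0.5521, -0.0306, 0.1225]
force: [2.7, -13.9, -2.0]
ee_pos: [0.5518, -0.0296, 0.1225]
force: [2.9, -13.1, -1.9]
```

```bash
g(){ grep -E 'pos|force: \['; }
python3 -m pendant '[[[-0.022,0.098,0],0]]'|g;python3 -m pendant '[[[-0.022,0.098,0],0]]'|g;python3 -m pendant '[[[-0.022,0.098,0],0]]'|g
```

```text
ee_pos: [0.5516, -0.0287, 0.1226]
force: [3.5, -14.7, -2.1]
ee_pos: [0.5515, -0.0278, 0.1226]
force: [2.3, -15.5, -2.8]
ee_pos: [0.5512, -0.0269, 0.1226]
force: [3.5, -15.8, -2.3]
```

```bash
g(){ grep -E 'pos|force: \['; }
python3 -m pendant '[[[-0.022,0.098,0],0]]'|g;python3 -m pendant '[[[-0.022,0.098,0],0]]'|g;python3 -m pendant '[[[-0.011,0.049,0],0]]'|g
```

```text
ee_pos: [0.551, -0.0259, 0.1226]
force: [4.1, -15.4, -1.4]
ee_pos: [0.5509, -0.0252, 0.1226]
force: [4.5, -19.1, -2.5]
ee_pos: [0.5508, -0.025, 0.1226]
force: [4.1, -19.8, -3.1]
```

```bash
g(){ grep -E 'pos|force: \['; }
python3 -m pendant '[[[-0.011,0.049,0],0]]'|g;python3 -m pendant '[[[-0.011,0.049,0],0]]'|g
```

```text
ee_pos: [0.5507, -0.0247, 0.1226]
force: [5.3, -20.1, -2.5]
ee_pos: [0.5507, -0.0244, 0.1226]
force: [5.7, -22.5, -3.2]
```

The force has risen from the roughly 15 N plateau to 23 N at about 6 N/mm, well short of the trigger's stop. That is the firm stop, with the jaw pressing at about 14 N. I'll check by eye.

Run:
```python
from h import *
im,K,T=cam("side"); a=cv2.resize(im[175:235,260:330,::-1],None,fx=8,fy=8,interpolation=cv2.INTER_CUBIC); cv2.imwrite("pics/side5.png",a)
print(ctrl.get_obs()["force"].round(1))
```

```text
[  3.8 -21.8  -4.1]
```

View pics/side5.png

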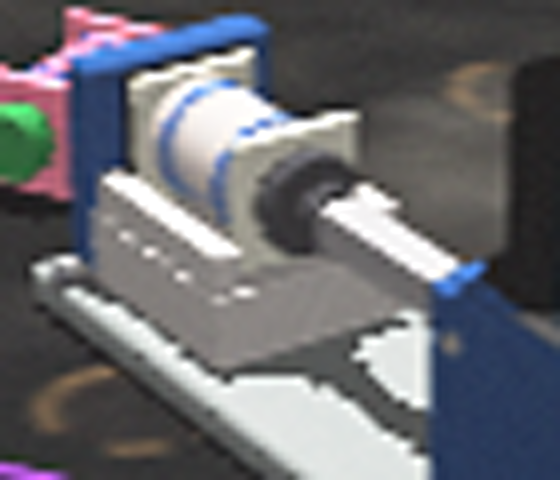

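No green shows and the jaw, crop (305,200), sits on the white flange, so the plug is home. I'll let the trigger out and go over the tab.

```bash
python3 -m pendant '[[[0.088,-0.39,0],0],[[0.088,-0.39,0],0],[[0.088,-0.39,0],0],[[0.088,-0.39,0],0],[[0.11,-0.49,0],0],[[0,0,0],0],[[0,0,1.7],0],[[0,0,1.7],0],[[0.4,-1.8,0],0],[[0.4,-1.8,0],0],[[0.4,-1.8,0],0],[[0,0,0],0],[[0,0,0],0]]'
```

```text
time_s: 12.35
ee_pos: [0.5666, -0.0965, 0.1562]
eef_rot: [-3.141, 0.0, 0.218]
force: [-0.8, 0.4, 0.0]
grip_width: 0.0006
grip_force: 0.0
```

```bash
g(){ grep -E 'pos|force: \['; }
python3 -m pendant '[[[0,-0.15,-1.6],0],[[0,0,-1.6],0],[[0,0,0],0]]'|g
python3 -m pendant '[[[0,0,-0.2],0],[[0,0,-0.2],0]]'|g;python3 -m pendant '[[[0,0,-0.2],0]]'|g;python3 -m pendant '[[[0,0,-0.2],0]]'|g;python3 -m pendant '[[[0,0,-0.2],0]]'|g
```

```text
ee_pos: [0.5653, -0.0966, 0.1217]
force: [-0.6, 0.2, -1.3]
ee_pos: [0.5671, -0.0973, 0.1213]
force: [0.4, 0.2, 0.1]
ee_pos: [0.5671, -0.0975, 0.1193]
force: [-0.5, 1.5, 1.6]
ee_pos: [0.5673, -0.0976, 0.1177]
force: [-4.3, 1.3, 11.4]
ee_pos: [0.5673, -0.0976, 0.1158]
force: [-0.5, 1.9, 5.7]
```

```bash
g(){ grep -E 'time|pos|force: \['; }
python3 -m pendant '[[[0,0,-0.1],0],[[0,0,-0.1],0]]'|g;python3 -m pendant '[[[0,0,-0.1],0],[[0,0,0],0],[[0,0,0],0],[[0,0,0],0],[[0,0,0],0],[[0,0,0],0],[[0,0,0],0],[[0,0,0],0],[[0,0,0],0],[[0,0,0],0],[[0,0,0],0],[[0,0,0],0],[[0,0,0],0],[[0,0,0],0],[[0,0,0],0],[[0,0,0],0],[[0,0,0],0],[[0,0,0],0]]'|g
python3 - <<'E'
from h import *
im,K,T=cam("side"); cv2.imwrite("pics/side6.png",cv2.resize(im[160:280,260:400,::-1],None,fx=5,fy=5,interpolation=cv2.INTER_CUBIC))
E
```

```text
time_s: 13.18
ee_pos: [0.5673, -0.0977, 0.1136]
force: [-1.3, 0.9, 7.0]
time_s: 14.68
ee_pos: [0.5673, -0.0977, 0.113]
force: [-2.0, 1.0, 9.6]
```

View pics/side6.png

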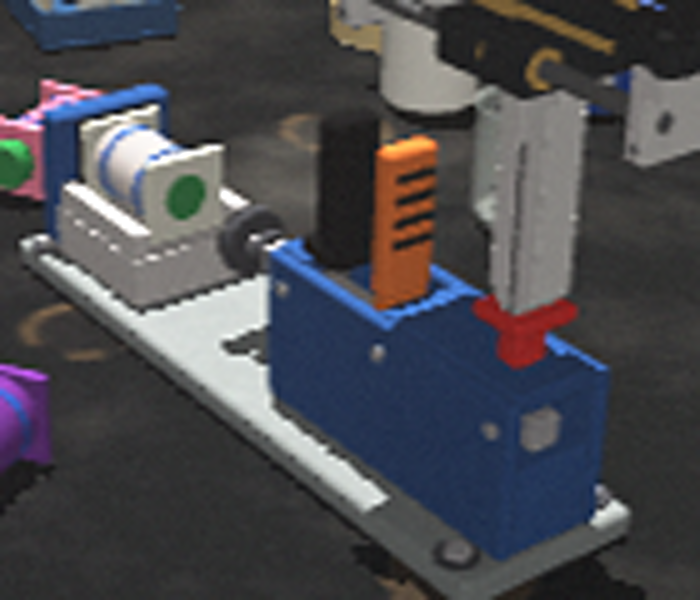

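The green plug is flush at crop (186,197). The jaw at (250,240) is back beyond where it started. I'll hold on a little and check that it has stopped moving.

```bash
python3 -m pendant '[[[0,0,0],0],[[0,0,0],0],[[0,0,0],0],[[0,0,0],0],[[0,0,0],0],[[0,0,0],0],[[0,0,0],0],[[0,0,0],0],[[0,0,0],0],[[0,0,0],0],[[0,0,0],0],[[0,0,0],0],[[0,0,0],0],[[0,0,0],0],[[0,0,0],0],[[0,0,0],0],[[0,0,0],0],[[0,0,0],0]]' | head -2
python3 - <<'E'
from h import *
im,K,T=cam("side"); b=cv2.resize(im[160:280,260:400,::-1],None,fx=5,fy=5,interpolation=cv2.INTER_CUBIC); a=cv2.imread("pics/side6.png")
r=np.s_[190:290,200:290]; print(np.abs(a[r].astype(int)-b[r]).mean(), np.abs(a[r].astype(int)-b[r]).max())
E
```

```text
time_s: 16.23
ee_pos: [0.5673, -0.0977, 0.113]
1.254 7
```

```bash
python3 -m pendant '[[[0,0,0.5],0],[[0,0,1],0],[[0,0,2],0],[[0,0,3],0],[[0,0,3],0],[[0,0,0],0],[[0,0,0],0],[[0,0,0],0],[[0,0,0],0],[[0,0,0],0],[[0,0,0],0]]'
python3 - <<'E'
from h import *
im,K,T=cam("side"); b=cv2.resize(im[160:280,260:400,::-1],None,fx=5,fy=5,interpolation=cv2.INTER_CUBIC); a=cv2.imread("pics/side6.png")
cv2.imwrite("pics/side7.png",b)
E
```

```text
time_s: 17.2
ee_pos: [0.5664, -0.0978, 0.2056]
eef_rot: [-3.141, 0.001, 0.219]
force: [-0.4, -0.7, -0.4]
grip_width: 0.0008
grip_force: 0.0
```

View pics/side7.png

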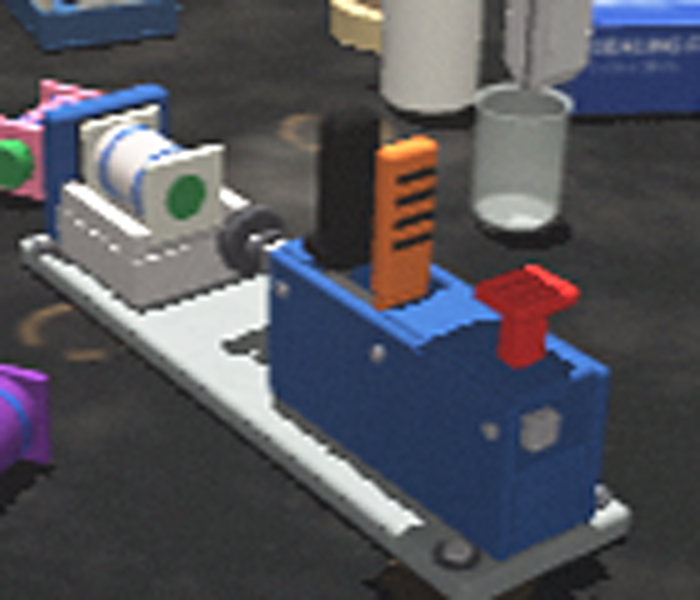

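The plug is flush at (186,197), the jaw is fully back at (250,240), the tab is up, the trigger is out, and the cartridge is in its cradle.

```bash
python3 -c "
from station import ctrl
print(ctrl.hand_in())"
```

```text
the job is handed in; nothing more can be done
None
```

The plug is pressed fully home with an estimated peak of 14 N from the jaw (limit 20 N), the jaw has sprung back, the cartridge is in its cradle, and the job was handed in at about 17 s.

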